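# Hold the heavy box lid up with its lever

### The job

Raise the heavy steel lid of the box with its lever: with the fingertips push the stop block out from under the lever by its upright pin, all the way to its end stop, then press the pedal at the lever's long end down onto its rubber stop. Finish while still holding the pedal down, with the lid raised. Only push and press: do not lift the lever out of its notches, do not touch the lid itself, and leave the other things where they are.

Things in the scene. Friction and masses are not known exactly. Their poses are not given: they have to be found in the camera images.
- station: Fixed steel base, 6 mm high, 90 mm wide. Origin: on the bench straight below the lever's pivot; x level along the lever from pedal to box, y to the left of x, z up. Grey box from x = 95 to 240 mm, 165 mm wide, 64 mm high, under the lid. Two notched posts (93 mm high, at y = +-23 mm) carry the lever's cross pin. Rubber stop under the pedal at x = -193 mm, top 19 mm above the bench.
- lever: Loose 0.3 kg steel lever, cross pin resting in the notches; origin on that pin; axes as the station's at rest. Bar 22 mm wide, 12 mm thick, at rest sloping 0.25 rad up to the pedal, 200 mm from the pivot. The short end, 75 mm past the pivot, has a roller that bears from below on the lid's overhanging edge. Fully down it has turned 0.5 rad and slopes 0.25 rad the other way.
- pedal (a point): Centre of the top face of the pedal, a ribbed steel plate 50 x 50 mm at the lever's long end (axes as lever). About 132 mm above the bench at rest, 32 mm when fully down; it moves on an arc of about 200 mm radius about the pivot, staying within 12 mm along station x. Takes about 3 to 8 N to press.
- pivot (a point): Centre of the lever's cross pin, in the notches 75 mm above the bench.
- stop_block (a joint): Travel (m) of the steel stop block (26 x 52 mm, top 88 mm above the bench), sliding on a cross rail at station x = -110 mm: up to 0.010 it is under the lever and blocks it; it grows to 0.060 (end stop) as the block is pushed in the station's -y direction. Clear of the lever above 0.045. Takes about 2 to 4 N to slide; stays where left.
- stop_pin (a point): On the axis of the stop block's upright pin (14 mm thick, 20 mm black ball on top, 123 mm high), 90 mm above the bench; at travel 0 it is 90 mm from the lever's centre line towards station -y. The fingertips fit in the 53 mm gap between pin and block, over a plate 16 mm above the bench, to push the pin outwards. The lever's top is 112 mm above the bench there.
- flap (a joint): Opening angle of the steel lid (180 x 165 x 12 mm, about 2.6 kg, hinged at the box's far end), in rad: 0 = shut, about 0.21 with the lever fully down. It falls shut by its weight.
- flap_lip (a point): Middle of the lid's upper edge on the side of the lever, at the end of its overhang; 76 mm above the bench when shut.
- tappet: Bystander: bright metal cup, 34 mm across, 26 mm high; origin under its centre.
- tin: Bystander: round tin 64 mm across, 60 mm high; origin under its centre.
- plug: Bystander: spark plug lying down, 70 mm long, 20 mm high; origin under its centre.
- spring: Bystander: dark coil spring standing upright, 29 mm across, 46 mm high; origin under its centre.
- spanner: Bystander: combination spanner lying flat, 209 mm long, 8 mm high; origin under its centre.
- tape: Bystander: roll of tape lying flat, 105 mm across, 24 mm high; origin under its centre.

How it is judged:
By the outcome, as a careful person would: the job done as asked, in the order asked, and still so for the second after the job is handed in, while the arm keeps its last pose, push and grip.
It also fails if it takes over 42 s, if anything falls off the work surface, if the arm or the gripper's body presses on something with over 40 N, if the wrist force passes 120 N, or if a joint passes its speed limit or range.

### The arm

A 6-joint arm with a two-finger parallel gripper is mounted at the origin on a cart in front of the work surface, level with it; the furniture and walls round the work are solid. World frame = base frame: x ahead of the robot, y to its left, z up, the work surface at z = 0. Lengths are in m, angles in rad, forces in N, time in s.
With the tool pointing down it reaches from about 0.225 to 0.875 m from the base axis. Payload 3.4 kg.
Tool frame: the origin (TCP) lies midway between the tips of the shut fingers; the grasp point (between the pads) lies 19 mm behind it (pinch_z is the distance from the TCP to the grasp point, in m); z points along the fingers, y is the line along which they close (so a half turn about z gives the same grasp; the last joint's range is limited). The gripper opens to 85 mm and grips with 20 to 120 N. Pads are 22 mm wide; open, the fingers measure 114 mm over their backs; the gripper's body (76 mm by 85 mm) begins 54 mm behind the grasp point. The pads swing forward as they close: fully open they stand 13 mm farther back than shut.
Start: joints at [1.099, 0.276, 1.505, -0, 1.361, -0.121], TCP at [0.198, 0.54, 0.231] pointing down, gripper open.
Joint ranges: [-2.89, 2.89], [-0.75, 2.08], [0.22, 2.7], [-1.18, 4.32], [0.11, 2.71], [-2.7, 2.7]. Speed limits (rad/s): [2.57, 2.57, 3.14, 3.14, 3.14, 3.14].

### API

Orientations are given as a unit quaternion [w, x, y, z].
In Python, from rig import get_state, get_image, sign_off, pinch_z gives the robot as it stands.
- The arm moves only by the tool send_rows, never from a script. Its argument "steps" is one flat list of numbers, 5 for each row, row after row: the gripper's target within -1 to 1 (fully open at 1, half-way at 0, shut at -1), then the shift along the tool's x, y, z in cm, then the turn about the tool's z in degrees. In form: [gripper, x, y, z, roll, gripper, x, y, z, roll, ...]. A call has 1 to 12 rows; each row shifts and turns the commanded pose from where the row before left it, along the tool's axes as they then stand; what a row does not reach is not made up. A row lasts 1/10 s, in which the tool goes at most 50 mm and 8.59 degrees, less where a joint would pass 70% of its speed; a pose out of reach is approached as far as the arm can. A call is refused whole if a number of a shift passes 5 or a number of a turn 8.59, either way. A call with a gripper value outside its range is refused whole. The fingers move at their own pace and stop on an object; "newtons" is the grip in N (left out, the last holds). Time passes only in rows, so rows that do not move let the fingers close. It gives the time, the measured TCP pose, the force, the opening and the grip force at its end, in the units of the state.
- get_state(): the state, without advancing time (a new reading comes with each control period).
- get_image(name): name is "scene" or "top"; returns a dict with "color" (384x512x3 uint8, red, green, blue), "mtx" (3x3 intrinsics, pixels), "k1" (the pictures are not rectified: a ray, as slopes to the right and down, at radius r is drawn at 1 + k1 r^2 times it, then the intrinsics apply), "T" (4x4, takes a point from camera to world coordinates). Camera axes: x right, y down, z forward; pixel columns grow to the right and rows downward; lengths in m; the calibration is good to about 2 mm. A picture is of the moment at which its call begins. There is no depth.
- sign_off(): hands the job in; it is judged then, once.
The state is a dict: "clock": time; "qpos": joint angles; "qd": joint speeds; "effort": joint torques, N m; "position": TCP position; "ee_rot": TCP orientation; "contact_force": force on the tool from outside, world axes, zero at the start; "moment": the same for the moment, N m; "width": finger opening in m; "gripper_force": force on a finger pad.
Only numpy, scipy, OpenCV 4.12 (cv2) and the standard library are available. Lean on these libraries where they do the work, as an engineer would, in place of code of your own. Each camera call takes 0.05 s, during which the arm holds its last target. There are 200 camera calls.

## Working session

There is one attempt and no reset: what is moved stays moved. The work goes in short steps, Python scripts to look and compute and a tool call to move; the robot and the scene stay as the last step left them, time stands still between calls to the robot, and variables do not carry over. Pictures are saved under pics/ and viewed, at most 10 in all, crops included, and the job is handed in when it is done.

Besides the shell and the picture viewer there is one more tool, called after "Call:" by a JSON object that holds its "name" and its "arguments", one argument or row to a line. send_rows: Moves the arm, as the interface text tells. Its arguments: {"type":"object","properties":{"steps":{"type":"array"},"newtons":{"type":"number"}},"required":["steps"]}

```bash
ls; mkdir -p pics; python3 - <<'E'
from rig import *
import cv2
s=get_state();print(s);print(pinch_z if not callable(pinch_z) else pinch_z())
for n in("scene","top"):
    i=get_image(n);cv2.imwrite(f"pics/{n}0.png",i["color"][:,:,::-1]);print(n,i["mtx"],i["k1"],i["T"])
E
```

```text
pics
{'clock': 0.0, 'qpos': array([ 1.09899327e+00,  2.76613232e-01,  1.50612125e+00,  3.55814317e-06,
        1.36065072e+00, -1.21004084e-01]), 'qd': array([ 0.00011244, -0.00085193,  0.00289035,  0.00058592,  0.00045615,
       -0.00157999]), 'effort': array([ 2.74048878e-03, -4.16778266e+01, -2.45813853e+01,  4.86433123e-05,
        1.12314970e-02, -2.57628227e-05]), 'position': array([0.19737351, 0.53952805, 0.23043402]), 'ee_rot': array([-2.63448779e-04,  1.74501807e-01,  9.84656446e-01, -8.56679186e-04]), 'contact_force': array([ 1.43009697,  0.30216141, -0.61419018]), 'moment': array([-0.01504755,  0.02309024, -0.02819956]), 'gripper_force': 0.0, 'width': 0.08518981067762149}
0.0187
scene [[360.01595201   0.         258.68629775]
 [  0.         360.01595201 196.87775075]
 [  0.           0.           1.        ]] 0.00822319546893317 [[-0.81010001 -0.4370171   0.39083759  0.06390885]
 [-0.58605952  0.58484348 -0.56079616  0.59333736]
 [ 0.01649869 -0.68335507 -0.72989975  0.91350938]
 [ 0.          0.          0.          1.        ]]
top [[499.56906814   0.         245.07645616]
 [  0.         499.56906814 184.14314292]
 [  0.           0.           1.        ]] -0.06264973379560924 [[-0.45814424 -0.70435386  0.54220799 -0.42228285]
 [-0.88869686  0.3506538  -0.2953977   0.47446876]
 [ 0.01793722 -0.61719329 -0.78660708  1.40625066]
 [ 0.          0.          0.          1.        ]]
```

View pics/scene0.png

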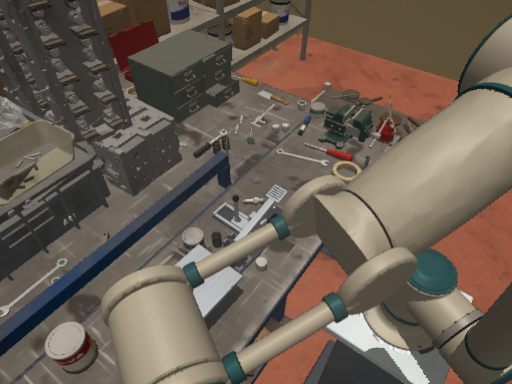

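View pics/top0.png

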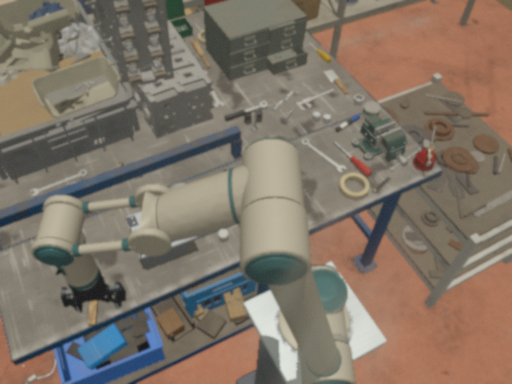

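The scene view shows the station around (250,215): pedal near (277,192), black ball near (236,198), lid near (212,280), with the tin, spring and tappet around it. In the top view the arm hides the station. I'll zoom in.

```bash
cat > h.py <<'E'
import numpy as np, cv2
from rig import *
def ray(i,u,v):
    K=i["mtx"]; p=cv2.undistortPoints(np.array([[[u,v]]],float),K,np.array([i["k1"],0,0,0,0.]))[0,0]
    T=np.array(i["T"]); return T[:3,3],T[:3,:3]@np.array([p[0],p[1],1])
def at(i,u,v,z):
    o,d=ray(i,u,v); return (o+d*(z-o[2])/d[2]).round(4)
def proj(i,P):
    T=np.array(i["T"]); c=T[:3,:3].T@(np.array(P,float)-T[:3,3])
    return cv2.projectPoints(c.reshape(1,1,3),np.zeros(3),np.zeros(3),i["mtx"],np.array([i["k1"],0,0,0,0.]))[0].ravel()
E
python3 - <<'E'
from h import *
i=get_image("scene")
c=i["color"][165:315,160:335]
cv2.imwrite("pics/c1.png",cv2.resize(c[:,:,::-1],None,fx=4,fy=4,interpolation=cv2.INTER_CUBIC)[:600])
print(at(i,277,192,.132),at(i,236,198,.113),at(i,212,280,.07))
E
```

```text
[ 0.4499 -0.0565  0.132 ] [0.545  0.0233 0.113 ] [0.4384 0.2616 0.07  ]
```

View pics/c1.png

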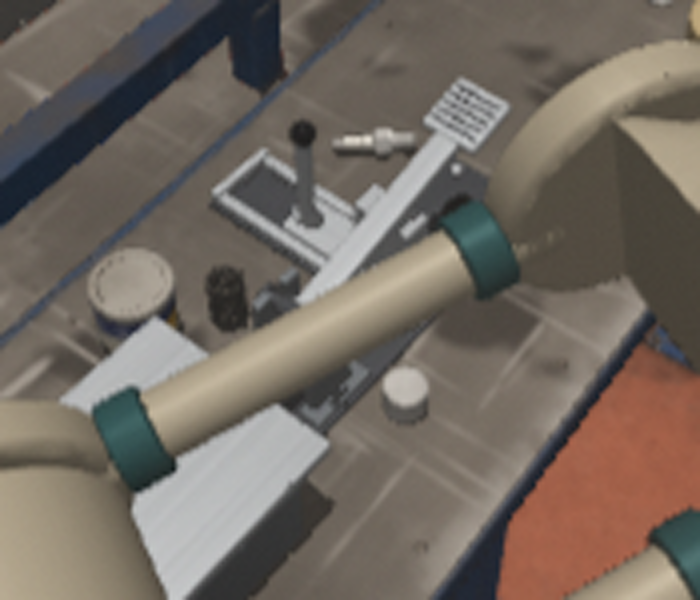

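```bash
cat > fit.py <<'E'
from h import *
from scipy.optimize import least_squares
i=get_image("scene")
f=lambda c:((c[0]+.5)/4-.5+160,(c[1]+.5)/4-.5+165)
obs=[((467,114),(-.192,0,.132)),((303,133),(-.11,-.09,.113)),((160,320),(None,-.0825,.076)),((328,440),(None,.0825,.076)),((407,395-22),(0,0,0))][:4]
W=[at(i,*f(c),p[2]) for c,p in obs]
for w in W: print(w)
def r(q):
    R=np.array([[np.cos(q[2]),-np.sin(q[2])],[np.sin(q[2]),np.cos(q[2])]])
    return np.concatenate([R@[q[3] if p[0] is None else p[0],p[1]]+q[:2]-w[:2] for w,(c,p) in zip(W,obs)])
s=least_squares(r,[.45,.15,1.7,.06]);print(s.x,s.fun.reshape(-1,2).round(4))
for n,c,z in(("tin",(131,287),.06),("spring",(226,275),.046),("tappet",(405,385),.026),("plug",(375,142),.01)):print(n,at(i,*f(c),z))
for n,c in(("blue post base",(270,85)),("blue end top",(250,0))):print(n,at(i,*f(c),0), at(i,*f(c),.1))
E
python3 fit.py
```

```text
[ 0.4488 -0.0515  0.132 ]
[0.5468 0.024  0.113 ]
[0.5378 0.1995 0.076 ]
[0.3833 0.2054 0.076 ]
[0.45851797 0.13901911 1.52912452 0.06346048] [[ 0.0017 -0.0013]
 [-0.0029  0.0014]
 [ 0.0058 -0.0005]
 [-0.0046  0.0005]]
tin [0.5838 0.1826 0.06  ]
spring [0.5429 0.1253 0.046 ]
tappet [0.3853 0.1133 0.026 ]
plug [ 0.5533 -0.0777  0.01  ]
blue post base [ 0.6749 -0.0847 -0.    ] [ 0.608  -0.0104  0.1   ]
blue end top [ 0.7619 -0.1612  0.    ] [ 0.6855 -0.0786  0.1   ]
```

Call:
{"name": "send_rows", "arguments": {
  "steps": [-1,0,0,-3.3,-5.87,-1,0,0,-3.3,-5.87,-1,0,0,-3.3,-5.87,-1,-0.9,-4.8,0,0,-1,-0.9,-4.8,0,0,-1,-0.9,-4.8,0,0,-1,-0.9,-4.8,0,0,-1,-0.9,-4.8,0,0,-1,-0.9,-4.8,0,0,-1,-0.9,-4.8,0,0,-1,-0.9,-4.8,0,0,-1,-0.9,-4.8,0,0]
}}

```text
clock: 1.4
position: [0.2592, 0.1033, 0.3304]
ee_rot: [0.001, 0.021, 1.0, 0.0]
contact_force: [2.5, -0.7, 0.6]
width: 0.0
gripper_force: 0.0
```

Call:
{"name": "send_rows", "arguments": {
  "steps": [-1,-0.9,-4.8,0,0,-1,-0.9,-4.8,0,0,-1,-0.9,-4.8,0,0,-1,-0.9,-4.8,0,0,-1,-0.9,-4.8,0,0,-1,-0.9,-4.8,0,0,-1,-0.9,-4.8,0,0,-1,-0.9,-4.8,0,0,-1,-0.9,-4.8,0,0,-1,0,0,0,0]
}}

```text
clock: 2.4
position: [0.3224, -0.3356, 0.3287]
ee_rot: [-0.0, 0.024, 1.0, -0.001]
contact_force: [1.1, 1.8, 0.4]
width: 0.0002
gripper_force: 0.0
```

```bash
python3 - <<'E'
from h import *
a=get_image("scene")["color"][150:300,160:360];t=get_image("top")["color"]
cv2.imwrite("pics/s1full.png",get_image("scene")["color"][:,:,::-1]);cv2.imwrite("pics/t1full.png",t[:,:,::-1])
cv2.imwrite("pics/c2.png",cv2.resize(a[:,:,::-1],None,fx=4,fy=4,interpolation=cv2.INTER_CUBIC))
cv2.imwrite("pics/c3.png",cv2.resize(t[110:285,60:300,::-1],None,fx=3.333,fy=3.333,interpolation=cv2.INTER_CUBIC))
s=get_state();print(s["clock"],s["position"],s["ee_rot"],s["width"])
E
```

```text
2.55 [ 0.32158865 -0.32916128  0.3297479 ] [-4.43736092e-04  2.20114767e-02  9.99757112e-01  1.00780624e-03] -5.197046639545303e-05
```

View pics/c2.png

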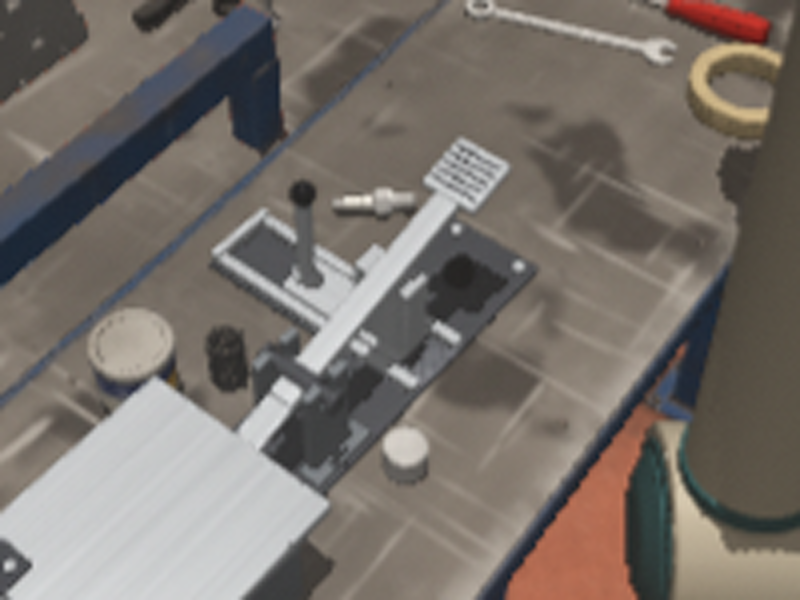

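View pics/c3.png

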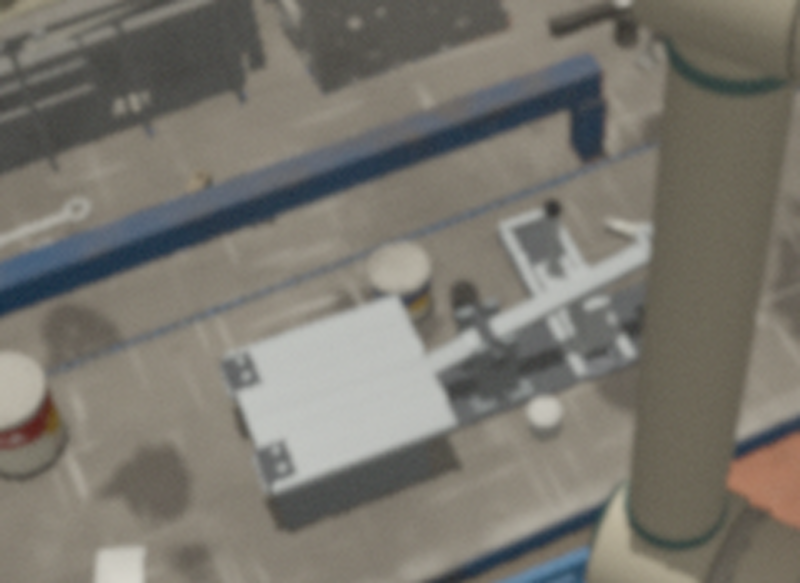

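The scene crop shows the pedal centre at (466,174), the ball at (303,193), the lid's lip corners at (158,380) and (328,498), and the beam post foot at (265,148). In the top crop the ball is at (552,208), the lip corners are at (395,298) and (455,425), and the post foot is at (590,155).

```bash
cat > fit2.py <<'E'
from h import *
from scipy.optimize import least_squares
S=get_image("scene");T=get_image("top")
fs=lambda c:((c[0]+.5)/4-.5+160,(c[1]+.5)/4-.5+150)
k=3.333
ft=lambda c:((c[0]+.5)/k-.5+60,(c[1]+.5)/k-.5+110)
def tri(a,b):
    (o,d),(p,e)=ray(S,*fs(a)),ray(T,*ft(b))
    t=np.linalg.lstsq(np.c_[d,-e],p-o,rcond=None)[0]; A=o+d*t[0];B=p+e*t[1]
    return ((A+B)/2).round(4),np.linalg.norm(A-B).round(4)
for n,a,b in(("ball",(303,193),(552,208)),("lipR",(158,380),(395,298)),("lipL",(328,498),(455,425)),("postfoot",(265,148),(590,157)),("beamend top",(270,20),(600,65)),("tappet",(406,437),(545,402)),("tin",(131,337),(400,263))):print(n,tri(a,b))
model=[("S",(466,174),(-.192,0,.132)),("S",(303,193),(-.11,-.09,.113)),("T",(552,208),(-.11,-.09,.113)),
("S",(158,380),(None,-.0825,.076)),("S",(328,498),(None,.0825,.076)),("T",(395,298),(None,-.0825,.076)),("T",(455,425),(None,.0825,.076))]
W=[at(S if c=="S" else T,*(fs if c=="S" else ft)(p),m[2]) for c,p,m in model]
def r(q):
    R=np.array([[np.cos(q[2]),-np.sin(q[2])],[np.sin(q[2]),np.cos(q[2])]])
    return np.concatenate([R@[q[3] if m[0] is None else m[0],m[1]]+q[:2]-w[:2] for w,(c,p,m) in zip(W,model)])
s=least_squares(r,[.45,.15,1.53,.06],loss="soft_l1",f_scale=.003);q=s.x
print(q,(r(q).reshape(-1,2)*1e3).round(1).tolist())
R=np.array([[np.cos(q[2]),-np.sin(q[2])],[np.sin(q[2]),np.cos(q[2])]])
for n,p in(("pedal",(-.194,0)),("pin",(-.11,-.09)),("gap",(-.11,-.0565)),("pinend",(-.11,-.15))):print(n,(R@p+q[:2]).round(4))
E
python3 fit2.py
```

```text
ball (array([0.5465, 0.0238, 0.1118]), np.float64(0.0018))
lipR (array([0.5376, 0.2013, 0.077 ]), np.float64(0.0014))
lipL (array([0.3833, 0.2043, 0.0696]), np.float64(0.0078))
postfoot (array([ 0.6869, -0.0904, -0.0145]), np.float64(0.0019))
beamend top (array([ 0.6783, -0.0975,  0.137 ]), np.float64(0.004))
tappet (array([0.387 , 0.11  , 0.0313]), np.float64(0.0007))
tin (array([0.59  , 0.1758, 0.0585]), np.float64(0.0019))
[0.45676936 0.13817081 1.54032991 0.06530808] [[1.5, -2.7], [-3.4, 1.5], [-1.1, 0.8], [2.3, 0.6], [-7.9, 1.8], [3.7, -0.5], [0.6, -2.1]]
pedal [ 0.4509 -0.0557]
pin [0.5434 0.0255]
gap [0.5099 0.0265]
pinend [0.6033 0.0237]
```

Call:
{"name": "send_rows", "arguments": {
  "steps": [-1,-1.94,4.02,1.4,0,-1,-1.94,4.02,1.4,0,-1,-1.94,4.02,1.4,0,-1,-1.94,4.02,1.4,0,-1,-1.94,4.02,1.4,0,-1,-1.94,4.02,1.4,0,-1,-1.94,4.02,1.4,0,-1,-1.94,4.02,1.4,0,-1,-1.94,4.02,1.4,0,-1,0,0,0,0,-1,0,0,0,0]
}}

```text
clock: 3.75
position: [0.5111, 0.0259, 0.2044]
ee_rot: [-0.0, 0.02, 1.0, -0.0]
contact_force: [-0.3, -0.2, 0.1]
width: -0.0
gripper_force: 0.0
```

```bash
python3 - <<'E'
from h import *
i=get_image("scene");a=i["color"][120:270,160:360]
cv2.imwrite("pics/c4.png",cv2.resize(a[:,:,::-1],None,fx=4,fy=4,interpolation=cv2.INTER_CUBIC))
s=get_state();print(s["clock"],s["position"],s["ee_rot"],s["contact_force"])
u=proj(i,s["position"]);print((u-[160,120])*4)
E
```

```text
3.8 [0.51116736 0.0248202  0.20480804] [ 5.07148628e-05  2.05934003e-02  9.99787884e-01 -3.11907453e-04] [-0.53283633  0.60308136 -0.52447928]
[336.5775228  245.31659196]
```

View pics/c4.png

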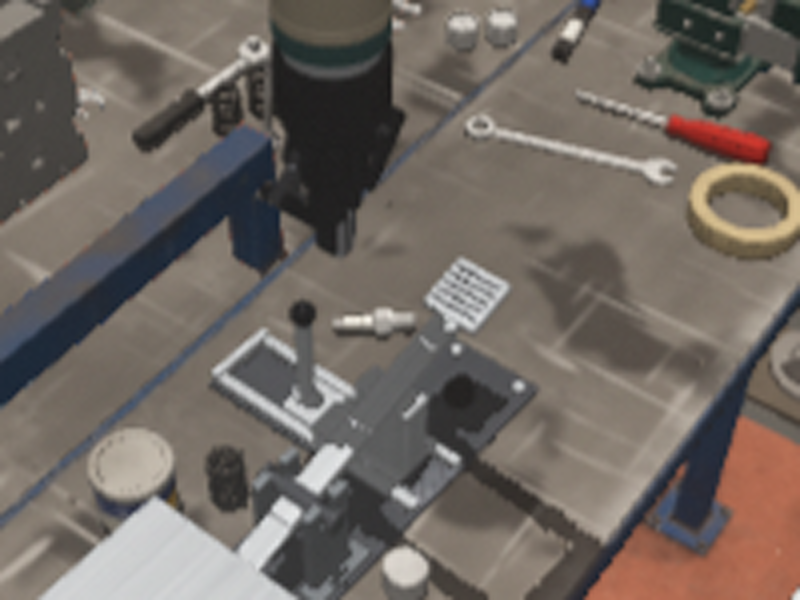

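The fingertips appear at (340,248), matching the projected TCP, with ball, pin and block clear below. I'll descend into the gap.

Call:
{"name": "send_rows", "arguments": {
  "steps": [-1,0,0,3,0,-1,0,0,3,0,-1,0,0,3,0,-1,0,0,2,0,-1,0,0,1.5,0,-1,0,0,0.5,0,-1,0,0,0,0,-1,0,0,0,0]
}}

```text
clock: 4.6
position: [0.5127, 0.0236, 0.0755]
ee_rot: [0.001, 0.022, 1.0, -0.0]
contact_force: [0.0, 0.5, 0.7]
width: 0.0001
gripper_force: 0.0
```

Call:
{"name": "send_rows", "arguments": {
  "steps": [-1,-0.6,0,0,0,-1,-0.6,0,0,0,-1,-0.6,0,0,0,-1,-0.6,0,0,0,-1,-0.6,0,0,0,-1,-0.6,0,0,0,-1,-0.6,0,0,0,-1,0,0,0,0]
}}

```text
clock: 5.4
position: [0.5556, 0.0221, 0.0743]
ee_rot: [0.001, 0.022, 1.0, -0.0]
contact_force: [-0.0, 0.0, -1.2]
width: -0.0001
gripper_force: 0.0
```

Call:
{"name": "send_rows", "arguments": {
  "steps": [-1,-0.6,0,0,0,-1,-0.6,0,0,0,-1,-0.6,0,0,0,-1,-0.6,0,0,0,-1,-0.3,0,0,0,-1,0,0,0,0]
}}

```text
clock: 6.0
position: [0.5821, 0.0211, 0.0743]
ee_rot: [0.001, 0.022, 1.0, -0.0]
contact_force: [0.2, 0.3, -0.1]
width: 0.0
gripper_force: 0.0
```

Call:
{"name": "send_rows", "arguments": {
  "steps": [-1,-0.3,0,0,0,-1,-0.3,0,0,0]
}}

```text
clock: 6.2
position: [0.5836, 0.0214, 0.0741]
ee_rot: [-0.004, 0.022, 1.0, 0.0]
contact_force: [-11.4, 2.4, 7.0]
width: -0.0
gripper_force: 0.2
```

Call:
{"name": "send_rows", "arguments": {
  "steps": [-1,-0.2,0,0,0,-1,-0.2,0,0,0]
}}

```text
clock: 6.4
position: [0.5836, 0.0218, 0.0738]
ee_rot: [-0.008, 0.022, 1.0, 0.001]
contact_force: [-18.5, 1.6, 11.7]
width: 0.0002
gripper_force: 0.4
```

```bash
python3 - <<'E'
from h import *
i=get_image("scene");a=i["color"][120:270,160:360]
cv2.imwrite("pics/c5.png",cv2.resize(a[:,:,::-1],None,fx=4,fy=4,interpolation=cv2.INTER_CUBIC))
s=get_state();print(s["clock"],s["position"],s["contact_force"])
E
```

```text
6.45 [0.58354228 0.02181635 0.07387372] [-14.97288365   2.04837069   9.99020398]
```

View pics/c5.png

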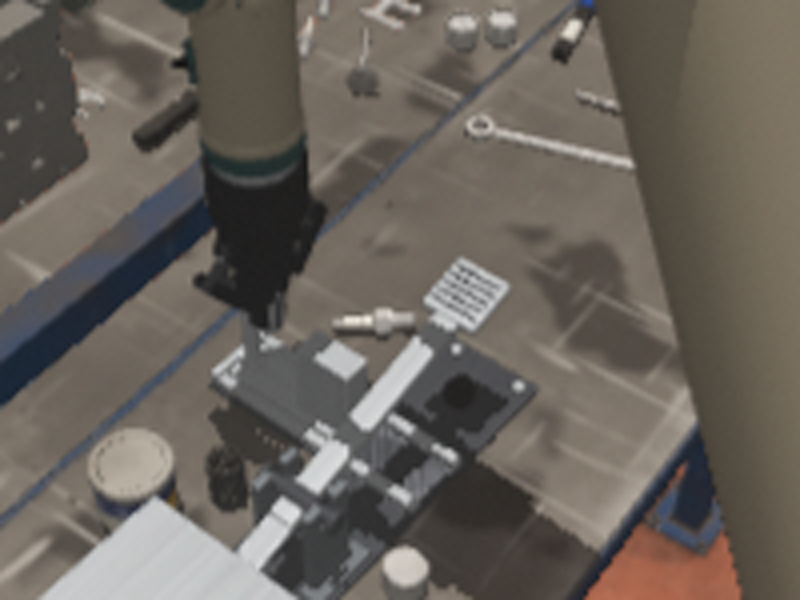

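The block's top face now shows at (340,358), clear of the lever. The motion has stalled with the force rising, so I'll check the block's travel numerically.

```bash
python3 - <<'E'
from h import *
i=get_image("scene")
p=at(i,340.5/4-.5+160,358.5/4-.5+120,.088);print(p)
q=[.45677,.13817,1.5403];c,s=np.cos(q[2]),np.sin(q[2])
d=p[:2]-q[:2];print("station",c*d[0]+s*d[1],-s*d[0]+c*d[1])
E
```

```text
[0.5103 0.026  0.088 ]
station -0.11048562819169461 -0.05692535255127201
```

The stall position matches the expected end stop, with the fingers bearing on the ball. I'll back off, lift, and check the ball's position.

Call:
{"name": "send_rows", "arguments": {
  "steps": [-1,1.5,0,0,0,-1,1.0,0,0,0,-1,0,0,0,0,-1,0,0,-3,0,-1,0,0,-4,0,-1,0,0,-4,0,-1,0,0,-2,0,-1,3,-2.4,0,0,-1,4,-3,0,0,-1,3,-2.4,0,0,-1,0,0,0,0,-1,0,0,0,0]
}}

```text
clock: 7.7
position: [0.4637, -0.0523, 0.205]
ee_rot: [0.002, 0.023, 1.0, -0.0]
contact_force: [0.3, 0.3, 0.0]
width: -0.0
gripper_force: 0.0
```

```bash
python3 - <<'E'
from h import *
i=get_image("scene");a=i["color"][120:270,160:360]
cv2.imwrite("pics/c6.png",cv2.resize(a[:,:,::-1],None,fx=4,fy=4,interpolation=cv2.INTER_CUBIC))
s=get_state();print(s["clock"],s["position"],s["ee_rot"],s["contact_force"])
for n,P in(("ball at .06",(.605,.0215,.113)),("ball .05",(.595,.022,.113)),("tcp",s["position"])): print(n,(proj(i,P)+.5-[160,120])*4-.5)
E
```

```text
7.75 [ 0.46434089 -0.05196891  0.20492943] [1.57997434e-03 2.21290153e-02 9.99753875e-01 1.75143190e-06] [0.50833376 0.02258695 0.06810222]
ball at .06 [246.0733495  278.22020777]
ball .05 [255.61955037 284.14183332]
tcp [454.80175754 214.18636413]
```

View pics/c6.png

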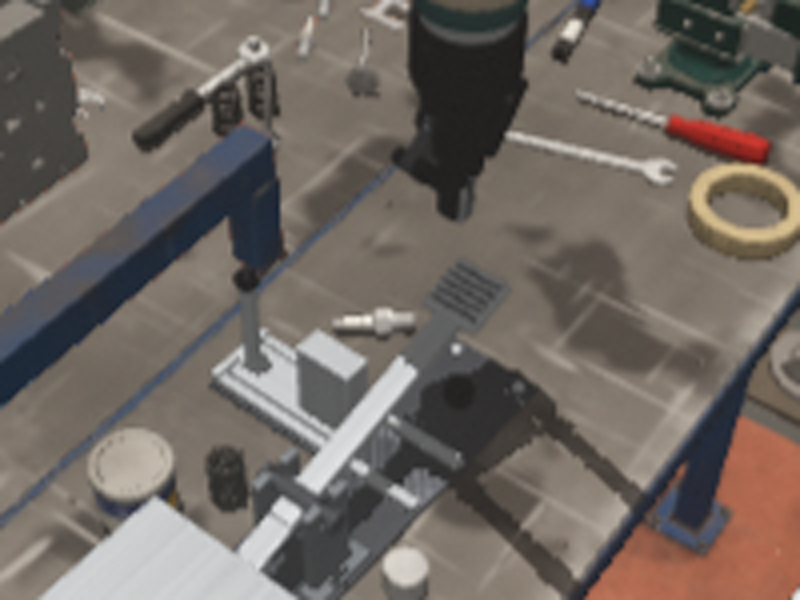

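The ball is at (246,278), exactly where travel 0.060 predicts, and the block is clear of the lever. Next I'll press the pedal, following its arc.

Call:
{"name": "send_rows", "arguments": {
  "steps": [-1,1.4,-0.2,0,0,-1,0,0,3,0,-1,0,0,2,0,-1,0,0,1,0,-1,0,0,0.8,0,-1,0,-0.15,1,0,-1,0,-0.15,1,0,-1,0,0,0,0]
}}

```text
clock: 8.55
position: [0.4491, -0.0569, 0.1161]
ee_rot: [0.0, 0.022, 1.0, -0.001]
contact_force: [-0.8, -1.3, 4.6]
width: 0.0005
gripper_force: 2.1
```

Contact, with 4.6 N upward. Continuing down.

Call:
{"name": "send_rows", "arguments": {
  "steps": [-1,0,-0.15,1,0,-1,0,-0.1,1,0,-1,0,-0.1,1,0,-1,0,0,1,0,-1,0,0.1,1,0,-1,0,0.1,1,0,-1,0,0.1,1,0,-1,0,0,0,0]
}}

```text
clock: 9.35
position: [0.4496, -0.0574, 0.0464]
ee_rot: [0.001, 0.022, 1.0, -0.001]
contact_force: [-0.5, -2.1, 2.9]
width: -0.0002
gripper_force: 1.4
```

Call:
{"name": "send_rows", "arguments": {
  "steps": [-1,0,0.1,0.5,0,-1,0,0,0.4,0,-1,0,0,0.3,0,-1,0,0,0,0]
}}

```text
clock: 9.75
position: [0.4494, -0.0555, 0.0349]
ee_rot: [0.001, 0.022, 1.0, 0.0]
contact_force: [-0.1, -0.7, 4.3]
width: 0.0001
gripper_force: 2.2
```

Call:
{"name": "send_rows", "arguments": {
  "steps": [-1,0,0,0.3,0,-1,0,0,0.2,0,-1,0,0,0,0]
}}

```text
clock: 10.05
position: [0.4497, -0.0552, 0.0327]
ee_rot: [0.001, 0.022, 1.0, 0.0]
contact_force: [-5.7, 1.4, 31.0]
width: -0.0002
gripper_force: 15.1
```

Call:
{"name": "send_rows", "arguments": {
  "steps": [-1,0,0,0.2,0,-1,0,0,0.2,0,-1,0,0,0,0,-1,0,0,0,0]
}}

```text
clock: 10.45
position: [0.4498, -0.0551, 0.0321]
ee_rot: [0.002, 0.022, 1.0, 0.0]
contact_force: [-12.4, 2.8, 64.4]
width: 0.0002
gripper_force: 30.6
```

Call:
{"name": "send_rows", "arguments": {
  "steps": [-1,0,0,-0.4,0,-1,0,0,0,0,-1,0,0,0,0,-1,0,0,0,0]
}}

```text
clock: 10.85
position: [0.4497, -0.0552, 0.0328]
ee_rot: [0.002, 0.022, 1.0, 0.0]
contact_force: [-5.1, 1.5, 30.5]
width: -0.0
gripper_force: 14.7
```

```bash
python3 - <<'E'
from h import *
i=get_image("scene");a=i["color"][150:300,160:360]
cv2.imwrite("pics/c7.png",cv2.resize(a[:,:,::-1],None,fx=4,fy=4,interpolation=cv2.INTER_CUBIC))
s=get_state();print(s["clock"],s["position"],s["contact_force"])
E
```

```text
10.9 [ 0.44965855 -0.05522428  0.03276842] [-6.02776928  2.31854867 30.15650374]
```

View pics/c7.png

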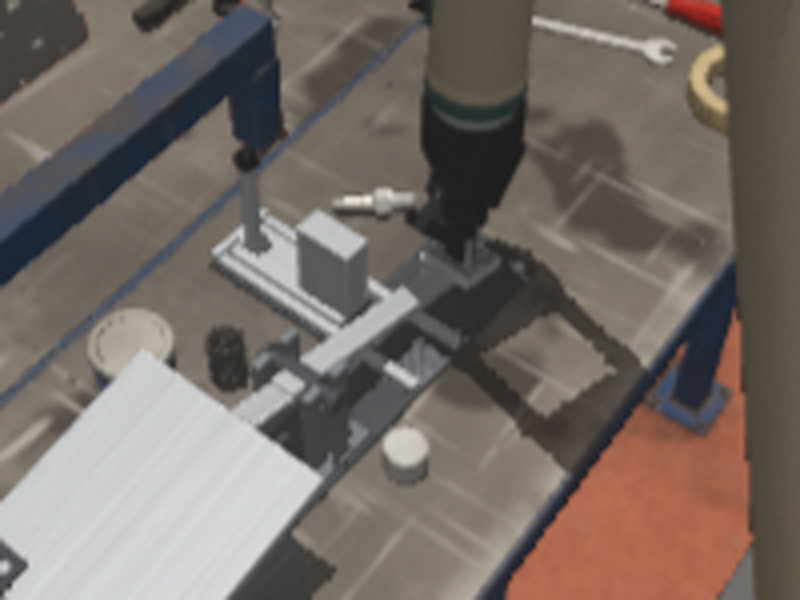

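The pedal is down at (465,260) under the fingertips. The lid's lip has risen (corners now at (145,352) and (322,478)), the block is out at (335,265), and the other things in view are where they were.

```bash
python3 -c "
from rig import *
print(sign_off())"
```

```text
the job is handed in; nothing more can be done
None
```

The job is handed in: the stop block is pushed out to its end stop, the pedal is held down on its rubber stop at about 30 N, the lid is raised, and the things visible in the last picture had not moved.

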